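# Cover the dry-block heater on its two guide pins

## Task

Put the long cover on the dry-block heater: pick it up by its handle, lower it level over the two guide pins so that both come up through its two holes, bring it all the way down onto the heater's top before letting go, and then let go and move clear. Leave the short cover where it lies.

Things in the scene. Friction and masses are not known exactly. Their poses are not given: they have to be found in the camera images.
- long_cover_grip (a point): Handle bar centre of the long cover (fits either way round): loose white plate 90 (x) x 180 (y) x 12 mm, about 0.35 kg, flat on the bench, two 28 mm round through holes at y = -65 and +65 mm from its middle. Black bar 16 (x) x 60 (y) x 16 mm stands over the middle, along the plate; the point is 42 mm above the plate's underside, 30 mm above its upper face. z up, y along the plate.
- short_cover_grip (a point): Handle bar centre of the short cover, which does not fit and is left alone: same white plate and black handle, but only 120 mm long (90 wide, 12 thick), its 28 mm holes 75 mm apart. Same point and axes as for the long cover. The heater and the two covers may stand in any order.
- heater_seat (a point): Middle of the heater's flat top, 80 mm above the bench, between its two pins. Fixed white box 130 (x) x 210 (y) x 80 mm, aluminium top with dark wells. Steel pins at y = -65 and +65 mm, 35 mm tall, 12 mm thick for the lowest 13 mm, tapering to 5 mm at the tip. z up, y along the line of pins. Seated, the cover's handle point is 42 mm above this point, its y axis along this y.
Not all that is in view belongs to the job. Leave any orange or turquoise look-alike of the part that bears long_cover_grip alone.

How it is judged:
On the way, in this order (a step that is already met when the one before it is completed fails the run):
1. the long cover is carried above the heater, clear of the pins (horizontal distance between long_cover_grip and heater_seat below 0.06 m and z of long_cover_grip in the frame of heater_seat above 0.072 m), for 0.1 s.
2. the long cover is brought down over both pins to the heater's top (within 8 mm) while still held by the gripper (horizontal distance between long_cover_grip and heater_seat below 0.018 m and z of long_cover_grip in the frame of heater_seat below 0.05 m and contact force between the fingers and long_cover above 0.5 N), for 0.1 s.
At the end, for the whole second after the job is handed in: The long cover lies released and at rest flat on the heater's top with both pins through its holes: handle point less than 47 mm above the top's middle (42 mm when home) and within 18 mm of it sideways, in line with the pins within 0.2 rad, tilted less than 0.08 rad (horizontal distance between long_cover_grip and heater_seat below 0.018 m and z of long_cover_grip in the frame of heater_seat below 0.047 m and angle between the y axis of long_cover_grip and the y axis of heater_seat, either way round below 0.2 rad and angle between long_cover_grip's own z axis and vertical below 0.08 rad and linear speed of long_cover below 0.02 m/s); the robot touches nothing.
It fails at once if the long cover is tipped more than 0.5 rad (angle between long_cover_grip's own z axis and vertical above 0.5 rad).
It fails at once if the short cover is moved more than 40 mm (distance of short_cover_grip from where it was at the start of the episode above 0.04 m).
It also fails if it takes over 48 s, if anything falls off the work surface, if the arm or the gripper's body presses on something with over 40 N, if the wrist force passes 120 N, or if a joint passes its speed limit or range.

## Robot

A 6-joint arm with a two-finger parallel gripper is mounted at the origin on the work surface. World frame = base frame: x ahead of the robot, y to its left, z up, the work surface at z = 0. Lengths are in m, angles in rad, forces in N, time in s.
With the tool pointing down it reaches from about 0.25 to 0.725 m from the base axis. Payload 9.7 kg.
Tool frame: the origin (TCP) lies at the very end of the fingers, on their centre line; the grasp point (between the pads) lies 19 mm behind it; z points along the fingers, y is the direction in which the jaws open and shut (so a half turn about z gives the same grasp; the last joint's range is limited). The gripper opens to 85 mm and grips with 20 to 120 N. Pads are 22 mm wide; open, the fingers measure 114 mm over their backs; the gripper's body (76 mm by 85 mm) begins 54 mm behind the grasp point. The pads swing forward as they close: fully open they stand 13 mm farther back than shut.
Start: joints at [1.261, 0.087, 0.176, 1.66, 0, 1.571], TCP at [0.168, 0.524, 0.202] pointing down, gripper open.
Joint ranges: [-3.13, 3.13], [-0.85, 1.81], [-1.15, 1.24], [-2.2, 2.28], [-1.44, 1.52], [-3.14, 3.14]. Speed limits (rad/s): [2.22, 2.22, 2.57, 3.14, 3.14, 3.14].

## Interface

Orientations are given as [roll, pitch, yaw] about the fixed x, y, z axes, in that order (R = Rz(yaw) Ry(pitch) Rx(roll)).
In Python, from rig import ctrl gives the robot as it stands.
- The arm moves only by the tool carry_out, never from a script. Its arguments are lists of equal length, an entry for each row: "delta_pos": the shift along the tool's x, y, z in units of 50 mm (1.0 is 50 mm), a list of three; "twist": the turn about the tool's z in units of 5 degrees (1.0 is 5 degrees). In form: {"delta_pos": [[tx, ty, tz], ...], "twist": [twist, ...]}. A call has 1 to 12 rows; each row is the pose to reach, as a shift and turn from the pose commanded when the call began, along the tool's axes at that moment; what a row does not reach only later rows make up. A row lasts 1/10 s, in which the tool goes at most 50 mm and 8.59 degrees, less where a joint would pass 70% of its speed; a pose out of reach is approached as far as the arm can. A call with a gripper value outside its range is refused whole. "hand" is the opening, from 0 (shut) to 1 (fully open), set as the call begins (left out, the last holds). The fingers move at their own pace and stop on an object; the grip force is fixed at half the most. Time passes only in rows, so rows that repeat a pose let the fingers close. It gives the time, the measured TCP pose, the force and the opening at its end, in the units of the state.
- ctrl.sense(): the state, without advancing time (a new reading comes with each control period).
- ctrl.grab_frame(name): name is "scene" or "top"; returns the picture (480x640x3 uint8, blue, green, red); there is no depth.
- ctrl.camera_params(name): a dict with "fov_y" (degrees; the focal length in pixels is half the picture's height over the tangent of half this angle, whatever the lens; pixels are square), "cx", "cy" (the principal point, pixels), "dist" ([k1, k2, p1, p2, k3] as OpenCV has them; the pictures are not rectified), "eye" and "rotation" of the camera in the world. Camera axes: x right, y down, z forward; pixel columns grow to the right and rows downward; lengths in m; the calibration is good to about 2 mm. A picture is of the moment at which its call begins. camera_params takes no time and is no camera call.
- ctrl.hand_in(): hands the job in, once; it reports no verdict.
The state is a dict: "time_s": time; "joint_pos": joint angles; "dq": joint speeds; "effort": joint torques, N m; "eef_pos": TCP position; "orientation": TCP orientation; "ft_force": force on the tool from outside, world axes, zero at the start; "torque": the same for the moment, N m; "width": finger opening in m.
Only numpy, scipy, OpenCV 4.12 (cv2) and the standard library are available. Lean on these libraries where they do the work, as an engineer would, in place of code of your own. Each camera call takes 0.05 s, during which the arm holds its last target.

## Working session

There is one attempt and no reset: what is moved stays moved. The work goes in short steps, Python scripts to look and compute and a tool call to move; the robot and the scene stay as the last step left them, time stands still between calls to the robot, and variables do not carry over. Pictures are saved under pics/ and viewed, and the job is handed in when it is done.

Besides the shell and the picture viewer there is one more tool, called after "Call:" by a JSON object that holds its "method" and its "body". carry_out: Moves the arm, as the interface text tells. Its arguments: {"type":"object","properties":{"delta_pos":{"type":"array","items":{"type":"array","items":{"type":"number"}}},"twist":{"type":"array","items":{"type":"number"}},"hand":{"type":"number"}},"required":["delta_pos","twist"]}

```bash
ls; mkdir -p pics; python3 - <<'E'
from rig import ctrl
import cv2
s=ctrl.sense(); print(s['time_s'],s['eef_pos'],s['orientation'],s['width'])
for n in ['scene','top']:
    cv2.imwrite(f'pics/{n}0.png',ctrl.grab_frame(n)); print(ctrl.camera_params(n))
E
```

```text
pics
0.0 [0.16758314 0.52357161 0.20128516] [-3.14028836e+00 -3.44470871e-05  2.83181286e+00] 0.08566643467486137
{'fov_y': 46.06815302824967, 'cx': 328.0822600599444, 'cy': 243.68958420650807, 'dist': array([-0.18315941,  0.        ,  0.        ,  0.        ,  0.        ]), 'eye': array([1.03007521, 0.70660148, 0.79983292]), 'rotation': array([-2.22577705,  0.00446524,  2.44042142])}
{'fov_y': 46.3135276604565, 'cx': 310.24880190108115, 'cy': 237.72338473399668, 'dist': array([-0.01852571,  0.        ,  0.        ,  0.        ,  0.        ]), 'eye': array([0.39677906, 0.00174326, 0.98614226]), 'rotation': array([-3.11744539,  0.01648494, -1.59221822])}
```

View pics/scene0.png

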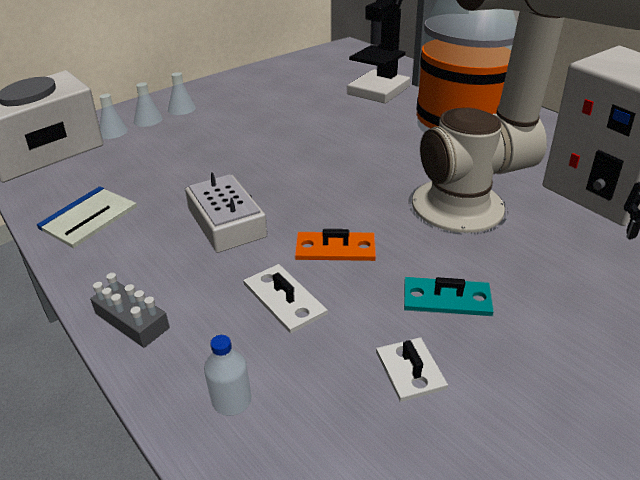

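View pics/top0.png

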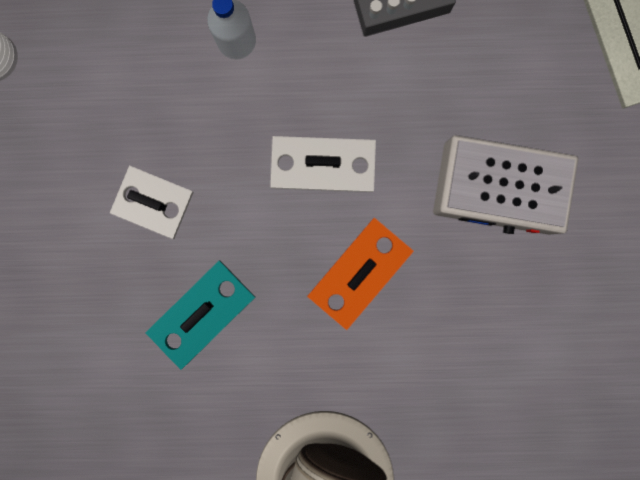

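The pictures show the following candidates for the long cover, as pixels in the top view:
- White long plate at (323,162), with its holes far apart.
- White short plate at (150,202).
- Orange look-alike at (361,273).
- Turquoise look-alike at (200,316).

I choose the white plate at (323,162). The heater is at (508,185).

```bash
cat > h.py <<'E'
import numpy as np, cv2
from scipy.spatial.transform import Rotation as Ro
from rig import ctrl
def cam(n):
    p=ctrl.camera_params(n); f=240/np.tan(np.radians(p['fov_y'])/2)
    K=np.array([[f,0,p['cx']],[0,f,p['cy']],[0,0,1]])
    return K,np.array(p['dist']),np.array(p['eye']),Ro.from_euler('xyz',p['rotation']).as_matrix()
def cast(n,uv,z):
    K,d,e,R=cam(n)
    u=cv2.undistortPoints(np.array(uv,float).reshape(-1,1,2),K,d).reshape(-1,2)
    r=np.c_[u,np.ones(len(u))]@R.T
    return e+r*((z-e[2])/r[:,2])[:,None]
def proj(n,P):
    K,d,e,R=cam(n)
    Pc=(np.array(P,float).reshape(-1,3)-e)@R
    return cv2.projectPoints(Pc,np.zeros(3),np.zeros(3),K,d)[0].reshape(-1,2)
E
python3 - <<'E'
from h import *
for n,seeds in [('top',[(300,180),(150,225)]),('scene',[(270,290),(395,370)])]:
    im=cv2.imread(f'pics/{n}0.png')
    hsv=cv2.cvtColor(im,cv2.COLOR_BGR2HSV)
    m=((hsv[...,2]>175)&(hsv[...,1]<40)).astype(np.uint8)
    c,_=cv2.findContours(m,cv2.RETR_EXTERNAL,cv2.CHAIN_APPROX_NONE)
    for k in c:
        if cv2.contourArea(k)<1500: continue
        if not any(cv2.pointPolygonTest(k,s,False)>=0 for s in seeds): continue
        P=cast(n,k.reshape(-1,2),0.012)[:,:2]
        r=cv2.minAreaRect((P*1000).astype(np.float32)); print(n,r, cv2.minAreaRect(k)[0])
        b=cv2.boxPoints(r); print(b.round(0).tolist())
    
im=cv2.imread('pics/top0.png')
a=cv2.resize(im[120:250,425:595],None,fx=4.5,fy=4.5,interpolation=cv2.INTER_CUBIC); cv2.imwrite('pics/heat.png',a)
a=cv2.resize(im[120:210,255:395],None,fx=5,fy=5,interpolation=cv2.INTER_CUBIC); cv2.imwrite('pics/cov.png',a)
im=cv2.imread('pics/scene0.png')
a=cv2.resize(im[165:255,175:275],None,fx=6,fy=6,interpolation=cv2.INTER_CUBIC); cv2.imwrite('pics/heat_s.png',a)
E
```

```text
top ((490.0096435546875, 296.06689453125), (119.32022094726562, 89.36116027832031), 66.63426971435547) (150.28334045410156, 201.59060668945312)
[[425.0, 259.0], [507.0, 224.0], [555.0, 333.0], [473.0, 369.0]]
top ((549.7239990234375, -6.835418701171875), (178.76486206054688, 87.91607666015625), 86.46028137207031) (322.5575256347656, 163.4465789794922)
[[500.0, -93.0], [588.0, -99.0], [599.0, 80.0], [511.0, 85.0]]
scene ((490.2978515625, 293.79400634765625), (119.93524169921875, 89.48576354980469), 66.46157836914062) (411.80328369140625, 366.0956726074219)
[[425.0, 257.0], [507.0, 221.0], [555.0, 331.0], [473.0, 367.0]]
scene ((550.3655395507812, -8.891029357910156), (180.1915283203125, 89.422119140625), 86.52075958251953) (284.7500305175781, 295.2500305175781)
[[500.0, -96.0], [590.0, -102.0], [600.0, 78.0], [511.0, 84.0]]
```

View pics/heat.png

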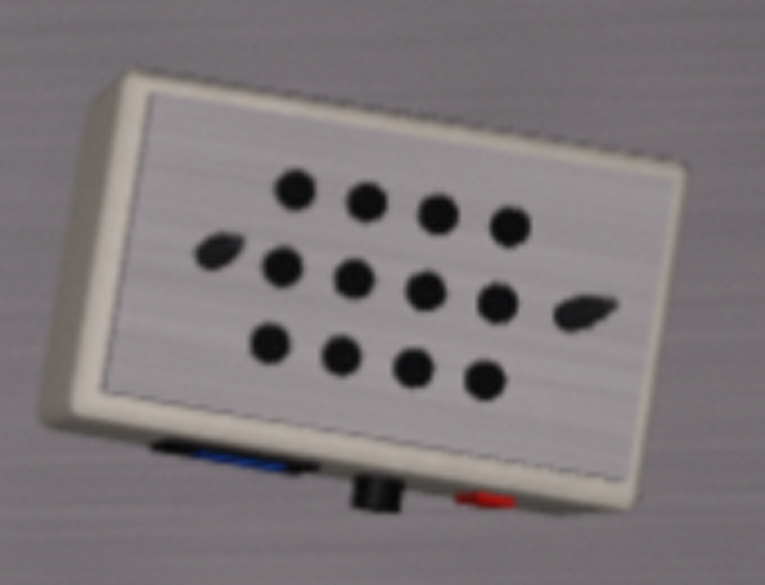

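View pics/cov.png

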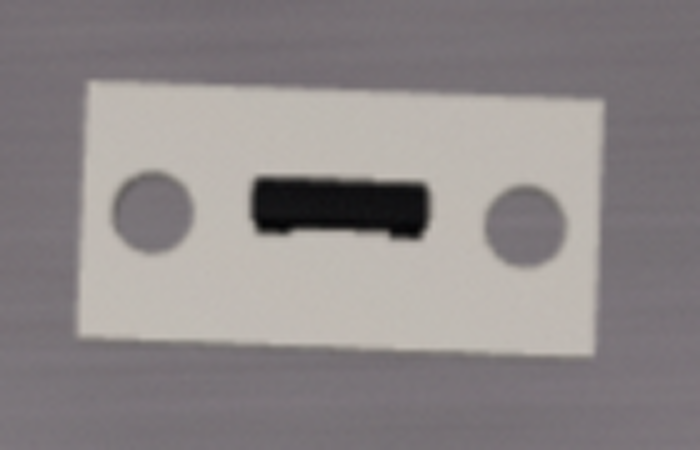

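View pics/heat_s.png

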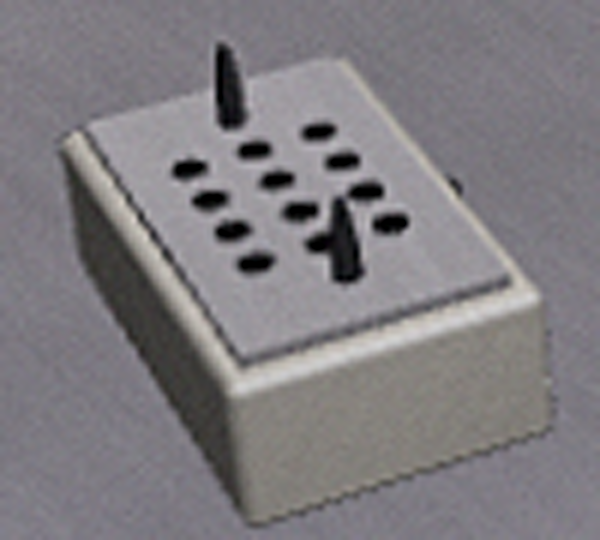

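The crop confirms the choice: a white 180 x 90 mm plate with far-apart holes, in both views. Next I measure the heater.

```bash
python3 - <<'E'
from h import *
def back(c,s,o): return (np.array(c,float)+.5)/s-.5+np.array(o)
# wells top
im=cv2.imread('pics/top0.png'); g=cv2.cvtColor(im,cv2.COLOR_BGR2GRAY)
for n,roi,zt in [('top',(450,150,120,65),.08),('scene',(185,165,75,55),.08)]:
    im=cv2.imread(f'pics/{n}0.png'); g=cv2.cvtColor(im,cv2.COLOR_BGR2GRAY)
    x,y,w,h=roi
    m=(g[y:y+h,x:x+w]<75).astype(np.uint8)
    N,l,st,ce=cv2.connectedComponentsWithStats(m)
    for i in range(1,N):
        if st[i,4]>8: print(n,ce[i].round(1)+[x,y],st[i,4],cast(n,ce[i]+[x,y],zt)[0,:2].round(4))
T=cast('top',back([(243,238),(617,299)],4.5,(425,120)),.115); print('tips top',T.round(4),T[:,:2].mean(0))
S=cast('scene',back([(222,44),(340,198)],6,(175,165)),.115); print('tips scene',S.round(4),S[:,:2].mean(0))
B=cast('scene',back([(232,124),(348,277)],6,(175,165)),.08); print('bases scene',B.round(4),B[:,:2].mean(0))
A=cast('top',back([(151,92),(672,178),(622,482),(104,393)],4.5,(425,120)),.08)
print(A.round(4),A.mean(0))
# handle bar top face at z .05
b=cast('top',back([(255,178),(428,184),(428,228),(253,222)],5,(255,120)),.05);print('bar',b.round(4),b.mean(0))
hl=cast('top',back([(153,212),(526,227)],5,(255,120)),.012);print('holes',hl.round(4),hl.mean(0))
s=ctrl.sense();R=Ro.from_euler('xyz',s['orientation']).as_matrix();print(R.round(3))
E
```

```text
top [490.2 161.8] 61 [ 0.5353 -0.2772]
top [506.  164.5] 60 [ 0.5304 -0.3025]
top [522.  167.4] 62 [ 0.5252 -0.3281]
top [537.9 170.1] 62 [ 0.5202 -0.3536]
top [473.2 175.4] 57 [ 0.514  -0.2491]
top [487.4 178.9] 60 [ 0.5077 -0.2718]
top [503.3 181.6] 58 [ 0.5029 -0.2972]
top [519.2 184.4] 59 [ 0.4976 -0.3228]
top [535.2 187. ] 63 [ 0.4929 -0.3485]
top [553.8 189. ] 73 [ 0.489  -0.3783]
top [484.5 196. ] 60 [ 0.4802 -0.2663]
top [500.5 198.7] 56 [ 0.4752 -0.2919]
top [516.6 201.4] 58 [ 0.4703 -0.3178]
top [532.3 204.1] 62 [ 0.4654 -0.3428]
scene [212.5 179.4] 49 [ 0.4774 -0.3997]
scene [227.8 186.4] 9 [ 0.4661 -0.3454]
scene [217.  189.5] 10 [ 0.4935 -0.3508]
scene [193.7 208.6] 187 [ 0.5782 -0.3151]
scene [205.8 192.8] 13 [ 0.5221 -0.3559]
scene [231.7 191.5] 11 [ 0.4713 -0.319 ]
scene [220.7 194.7] 12 [ 0.4989 -0.3248]
scene [235.8 196.4] 12 [ 0.4757 -0.2942]
scene [209.6 197.9] 14 [ 0.5265 -0.3303]
scene [231.1 205.4] 68 [ 0.5048 -0.2685]
scene [224.6 199.9] 14 [ 0.5039 -0.299 ]
scene [213.3 203.1] 15 [ 0.5313 -0.3047]
scene [239.7 201.9] 15 [ 0.4816 -0.2678]
scene [217.4 208.1] 14 [ 0.5351 -0.2799]
tips top [[ 0.5137 -0.2479  0.115 ]
 [ 0.4898 -0.3761  0.115 ]] [ 0.50173456 -0.31201728]
tips scene [[ 0.4877 -0.3782  0.115 ]
 [ 0.513  -0.2481  0.115 ]] [ 0.50033146 -0.313151  ]
bases scene [[ 0.4903 -0.3741  0.08  ]
 [ 0.5141 -0.2475  0.08  ]] [ 0.50217843 -0.31082965]
[[ 0.5718 -0.2265  0.08  ]
 [ 0.5366 -0.4125  0.08  ]
 [ 0.4278 -0.3909  0.08  ]
 [ 0.4638 -0.2066  0.08  ]] [ 0.50001588 -0.30913629  0.08      ]
bar [[ 0.5582  0.0215  0.05  ]
 [ 0.5548 -0.0364  0.05  ]
 [ 0.54   -0.036   0.05  ]
 [ 0.5434  0.0225  0.05  ]] [ 0.54909267 -0.0070942   0.05      ]
holes [[ 0.5537  0.0582  0.012 ]
 [ 0.5453 -0.0717  0.012 ]] [ 0.54952492 -0.00674726  0.012     ]
[[-0.952  0.305 -0.   ]
 [ 0.305  0.952 -0.001]
 [-0.    -0.001 -1.   ]]
```

Call:
{"method": "carry_out", "body": {"delta_pos": [[-0.2,-0.15,0],[-0.6,-0.45,0],[-1.1,-0.8,0],[-1.6,-1.2,0],[-2.1,-1.55,0],[-2.6,-1.9,0],[-3.1,-2.3,0],[-3.6,-2.65,0],[-4.1,-3.0,0],[-4.6,-3.4,0],[-5.1,-3.8,0],[-5.6,-4.15,0]], "twist": [0.3,0.9,1.6,2.3,3.0,3.7,4.4,5.1,5.8,6.5,7.3,8.0], "hand": 1}}

```text
time_s: 1.3
eef_pos: [0.3714, 0.2388, 0.202]
orientation: [3.142, 0.0, 2.129]
ft_force: [1.0, 0.4, 1.1]
width: 0.0856
```

```bash
cat >> h.py <<'E'
def go(target,yaw_y,off=None):
    """target xyz, wanted tool y direction angle (deg)"""
    s=ctrl.sense();R=Ro.from_euler('xyz',s['orientation']).as_matrix()
    a=np.degrees(np.arctan2(R[1,1],R[0,1])); t=-(yaw_y-a); t=(t+90)%180-90
    print('t',round(s['time_s'],2),'pos',s['eef_pos'].round(4),'yang',round(a,2),'z',R[:,2].round(4),'w',round(s['width'],4),'F',np.round(s['ft_force'],2),'q',np.round(s['joint_pos'],2))
    print('units',(R.T@(np.array(target)-s['eef_pos'])/.05).round(3),'twist',round(t/5,3))
E
python3 -c "
from h import *
go((.55,-.0075,.12),-3.6)"
```

```text
t 1.3 pos [0.3714 0.2388 0.202 ] yang 32.0 z [ 2.e-04 -1.e-04 -1.e+00] w 0.0856 F [1.03 0.45 1.09] q [ 0.57 -0.17 -0.07  1.67 -0.    1.58]
units [-6.07   0.418  1.641] twist 7.12
```

Call:
{"method": "carry_out", "body": {"delta_pos": [[-0.5,0.03,0.1],[-1.0,0.06,0.25],[-1.6,0.1,0.4],[-2.2,0.15,0.6],[-2.8,0.2,0.75],[-3.4,0.25,0.9],[-4.0,0.3,1.05],[-4.6,0.33,1.2],[-5.2,0.36,1.4],[-5.7,0.4,1.55],[-6.0,0.42,1.64],[-6.07,0.42,1.64]], "twist": [0.6,1.2,1.9,2.6,3.3,4.0,4.7,5.4,6.1,6.7,7.1,7.12]}}

```text
time_s: 2.5
eef_pos: [0.5506, -0.006, 0.1191]
orientation: [-3.14, 0.0, 1.51]
ft_force: [-0.3, 0.4, -0.3]
width: 0.0851
```

```bash
python3 -c "
from h import *
cv2.imwrite('pics/s1.png',ctrl.grab_frame('scene'));cv2.imwrite('pics/t1.png',ctrl.grab_frame('top'))
go((.55,-.0075,.023),-3.6)"
```

```text
t 2.6 pos [ 0.5505 -0.0048  0.1201] yang -3.35 z [-4.e-04  1.e-04 -1.e+00] w 0.0854 F [-0.27  0.2  -0.05] q [-0.01  0.07  0.    1.5   0.    1.62]
units [-0.055 -0.006  1.943] twist 0.05
```

View pics/s1.png

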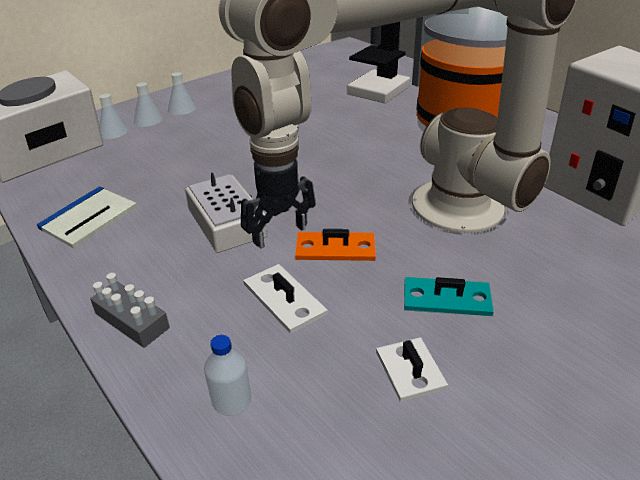

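The gripper hangs open above the long cover, whose handle is at (284,287), with its jaws across the bar. I go down now.

Call:
{"method": "carry_out", "body": {"delta_pos": [[-0.03,0,0.25],[-0.03,0,0.6],[-0.03,0,0.95],[-0.03,0,1.25],[-0.03,0,1.5],[-0.03,0,1.7],[-0.03,0,1.85],[-0.03,0,1.93],[-0.03,0,1.93]], "twist": [0,0,0,0,0,0,0,0,0]}}

```text
time_s: 3.5
eef_pos: [0.5506, -0.0062, 0.0232]
orientation: [-3.141, 0.0, 1.512]
ft_force: [0.2, 0.3, 1.0]
width: 0.0849
```

```bash
python3 -c "
from h import *
im=ctrl.grab_frame('scene');cv2.imwrite('pics/s2.png',cv2.resize(im[190:350,200:400],None,fx=4,fy=3.75));
go((.55,-.0075,.023),-3.6)"
```

```text
t 3.55 pos [ 0.5508 -0.0062  0.0236] yang -3.35 z [ 2.e-04 -0.e+00 -1.e+00] w 0.0851 F [-0.15  0.26  0.87] q [-0.01  0.09 -0.16  1.32 -0.    1.62]
units [-0.027 -0.015  0.013] twist 0.049
```

View pics/s2.png

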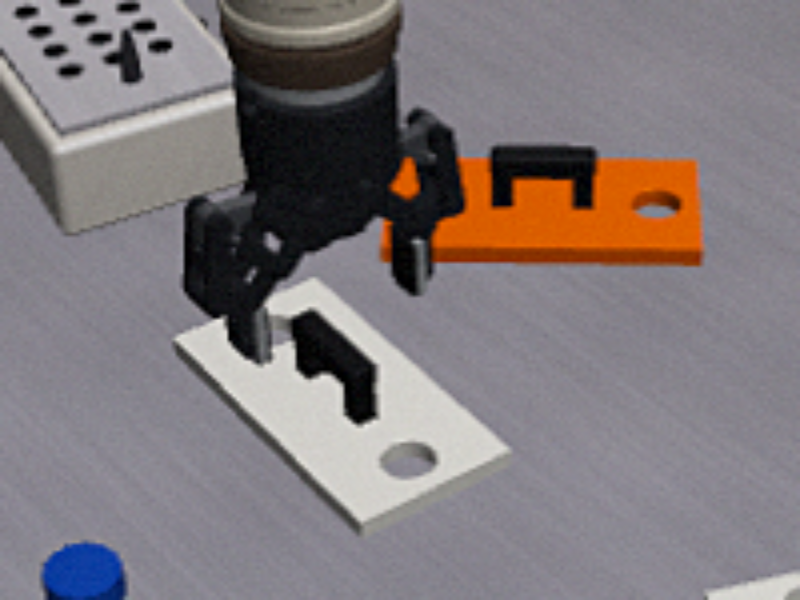

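```bash
python3 -c "
from h import *
for P in [(.5508,-.0062,.036),(.5508-.0425,-.0062+.0025,.036),(.5508+.0425,-.0062-.0025,.036),(.55,-.0075,.042)]:
    p=proj('scene',P)[0]; print(P,p.round(1),((p-[200,190])*[4,3.75]).round())
"
```

```text
(0.5508, -0.0062, 0.036) [283.6 286.1] [334. 360.]
(0.5083, -0.0036999999999999997, 0.036) [300.9 277.8] [403. 329.]
(0.5932999999999999, -0.0087, 0.036) [265.8 294.6] [263. 392.]
(0.55, -0.0075, 0.042) [283.4 283.4] [334. 350.]
```

```bash
python3 -c "
from h import *
im=ctrl.grab_frame('top');cv2.imwrite('pics/t2.png',cv2.resize(im[100:250,230:430],None,fx=4,fy=4,interpolation=cv2.INTER_CUBIC));
for P in [(.5508-.0425,-.0062+.0025,.036),(.5508+.0425,-.0062-.0025,.036),(.5508,-.0062,.13)]:
    p=proj('top',P)[0]; print(P,p.round(1),((p-[230,100])*4).round())
im=ctrl.grab_frame('scene');cv2.imwrite('pics/s3.png',cv2.resize(im[230:310,240:330],None,fx=8,fy=7.5,interpolation=cv2.INTER_CUBIC))
"
```

```text
(0.5083, -0.0036999999999999997, 0.036) [321.3 185.5] [365. 342.]
(0.5932999999999999, -0.0087, 0.036) [323.1 135.7] [372. 143.]
(0.5508, -0.0062, 0.13) [322.5 150.6] [370. 203.]
```

View pics/t2.png

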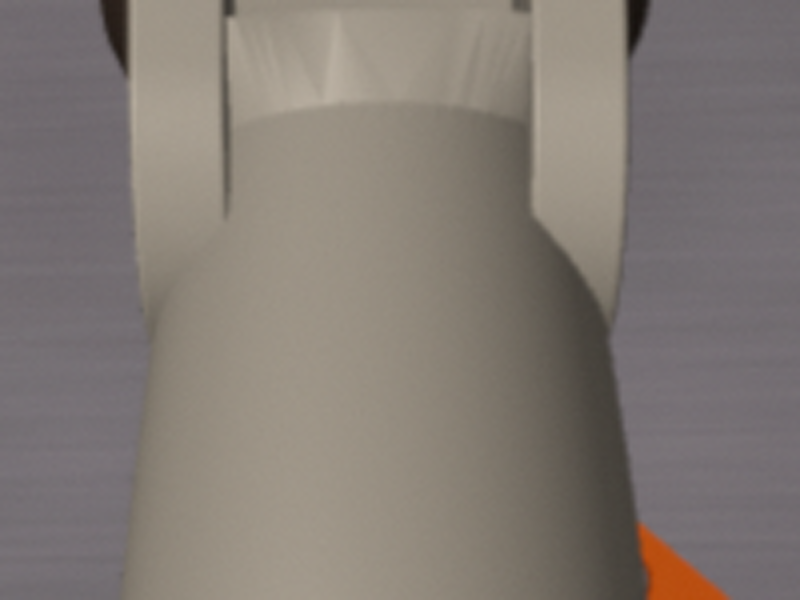

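View pics/s3.png

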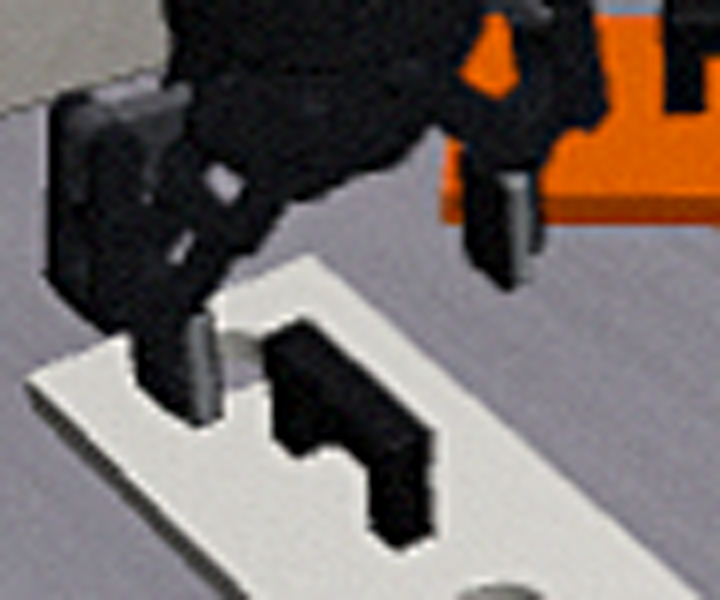

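```bash
python3 -c "
from h import *
from scipy.optimize import least_squares
def back(c,s,o): return (np.array(c,float)+.5)/np.array(s)-.5+np.array(o)
obs=back([(207,425),(512,290)],(8,7.5),(240,230))
ax=np.array([.998,-.0585,0]);ay=np.array([.0585,.998,0])
for t in (.005,.01):
  for hw in (.008,.011):
    f=lambda p:(proj('scene',[p+ax*(.0425+t)+ay*hw,p-ax*.0425+ay*hw])-obs).ravel()
    r=least_squares(f,[.55,-.006,.036],x_scale=.01);print(t,hw,r.x.round(4),r.cost)
"
```

```text
0.005 0.008 [ 5.528e-01 -1.000e-04  7.210e-02] 3.0842639915513958e-06
0.005 0.011 [ 0.5526 -0.0031  0.0721] 3.0842639915440054e-06
0.01 0.008 [ 0.524  -0.0388  0.0317] 3.0842639915346427e-06
0.01 0.011 [ 0.5238 -0.0418  0.0317] 3.0842639914976782e-06
```

The fingertips appear about 9 px higher in the picture than expected, at crop (207,425) and (512,290). They are either a little high or off along the bar. Closing on the bar is harmless, so I do that and look again.

Call:
{"method": "carry_out", "body": {"delta_pos": [[0,0,0],[0,0,0],[0,0,0],[0,0,0],[0,0,0],[0,0,0],[0,0,0],[0,0,0]], "twist": [0,0,0,0,0,0,0,0], "hand": 0}}

```text
time_s: 4.45
eef_pos: [0.5507, -0.0061, 0.0235]
orientation: [-3.142, -0.0, 1.512]
ft_force: [-0.9, 0.3, 0.4]
width: -0.0005
```

```bash
python3 -c "
from h import *
go((.55,-.0075,.023),-3.6)
im=ctrl.grab_frame('scene');cv2.imwrite('pics/s4.png',cv2.resize(im[230:330,230:340],None,fx=7,fy=6,interpolation=cv2.INTER_CUBIC))
"
```

```text
t 4.45 pos [ 0.5507 -0.0061  0.0235] yang -3.35 z [-0.  0. -1.] w -0.0005 F [-0.85  0.29  0.43] q [-0.01  0.09 -0.16  1.32  0.    1.62]
units [-0.028 -0.012  0.01 ] twist 0.05
```

View pics/s4.png

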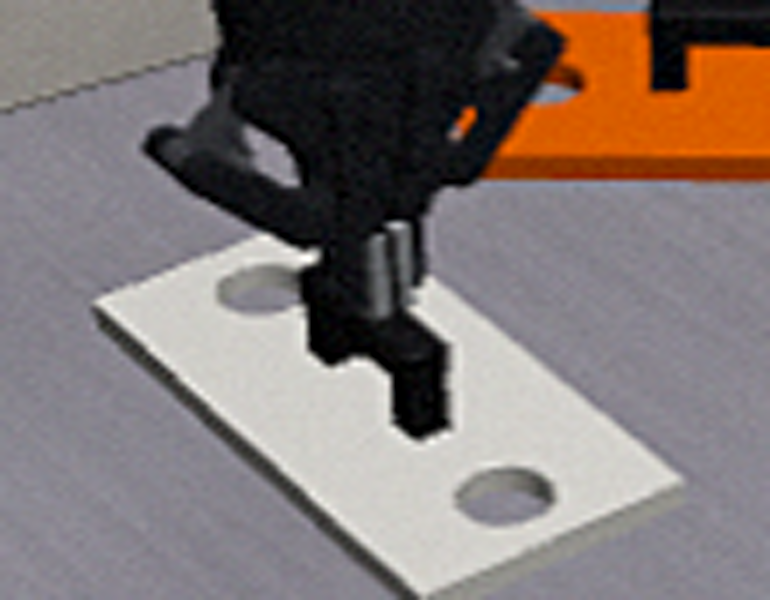

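```bash
python3 -c "
from h import *
px=(np.array([393,313])+.5)/[7,6]-.5+[230,230]
for z in (.02,.03,.04,.05,.055,.06,.065,.07): print(z,cast('scene',px,z)[0].round(4))
im=ctrl.grab_frame('scene');cv2.imwrite('pics/s5.png',cv2.resize(im[200:300,230:340],None,fx=7,fy=6,interpolation=cv2.INTER_CUBIC))
"
```

```text
0.02 [ 0.5293 -0.0292  0.02  ]
0.03 [ 0.5357 -0.0197  0.03  ]
0.04 [ 0.5421 -0.0103  0.04  ]
0.05 [ 0.5486 -0.0009  0.05  ]
0.055 [0.5518 0.0039 0.055 ]
0.06 [0.555  0.0086 0.06  ]
0.065 [0.5582 0.0133 0.065 ]
0.07 [0.5614 0.018  0.07  ]
```

The fingers closed on nothing. The tips at crop (393,313) lie just above the bar, at a true height of about 0.054, although the reported z is 0.0235. So the reported height is about 30 mm too low, while xy agrees. I open, lower in steps and check with the camera and the force reading.

Call:
{"method": "carry_out", "body": {"delta_pos": [[0,0,0],[0,0,0],[0,0,0],[0,0,0],[0,0,0],[0,0,0],[0,0,0.08],[0,0,0.16],[0,0,0.24],[0,0,0.32],[0,0,0.4],[0,0,0.4]], "twist": [0,0,0,0,0,0,0,0,0,0,0,0], "hand": 1}}

```text
time_s: 5.75
eef_pos: [0.5503, -0.0061, 0.0027]
orientation: [-3.141, 0.0, 1.512]
ft_force: [0.0, -0.9, 0.4]
width: 0.0853
```

Call:
{"method": "carry_out", "body": {"delta_pos": [[0,0,0],[0,0,0],[0,0,0],[0,0,0],[0,0,0],[0,0,0],[0,0,0],[0,0,0]], "twist": [0,0,0,0,0,0,0,0], "hand": 0}}

```text
time_s: 6.55
eef_pos: [0.5508, -0.0062, 0.0038]
orientation: [3.141, -0.0, 1.512]
ft_force: [-0.9, 0.3, 4.8]
width: 0.0148
```

```bash
python3 -c "
from h import *
go((.55,-.0075,-.007),-3.6)
im=ctrl.grab_frame('scene');cv2.imwrite('pics/s6.png',cv2.resize(im[230:330,230:340],None,fx=7,fy=6,interpolation=cv2.INTER_CUBIC))
"
```

```text
t 6.55 pos [ 0.5508 -0.0062  0.0038] yang -3.35 z [ 4.e-04 -0.e+00 -1.e+00] w 0.0148 F [-0.94  0.3   4.77] q [-0.01  0.1  -0.19  1.28 -0.    1.62]
units [-0.028 -0.015  0.217] twist 0.05
```

View pics/s6.png

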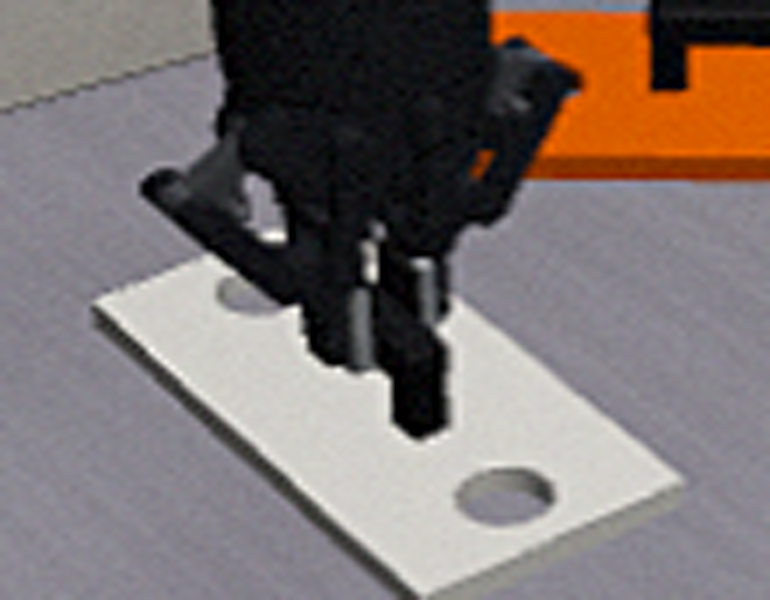

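The fingers hold the bar at a width of 14.8 mm, with their tips only about level with the bar's underside. I regrip 9 mm deeper.

Call:
{"method": "carry_out", "body": {"delta_pos": [[0,0,0],[0,0,0],[0,0,0],[0,0,0],[0,0,0.05],[0,0,0.1],[0,0,0.14],[0,0,0.18],[0,0,0.18]], "twist": [0,0,0,0,0,0,0,0,0], "hand": 0.6}}

```text
time_s: 7.5
eef_pos: [0.5505, -0.0061, -0.0059]
orientation: [-3.141, 0.0, 1.512]
ft_force: [-0.0, -0.3, -1.3]
width: 0.0513
```

Call:
{"method": "carry_out", "body": {"delta_pos": [[0,0,0],[0,0,0],[0,0,0],[0,0,0],[0,0,0],[0,0,0],[0,0,0]], "twist": [0,0,0,0,0,0,0], "hand": 0}}

```text
time_s: 8.2
eef_pos: [0.5509, -0.0062, -0.0052]
orientation: [3.141, -0.0, 1.512]
ft_force: [0.1, -0.4, 4.7]
width: 0.0152
```

```bash
python3 -c "
from h import *
go((.55,-.0075,-.007),-3.6)
im=ctrl.grab_frame('scene');cv2.imwrite('pics/s7.png',cv2.resize(im[230:330,230:340],None,fx=7,fy=6,interpolation=cv2.INTER_CUBIC))
"
```

```text
t 8.2 pos [ 0.5509 -0.0062 -0.0052] yang -3.35 z [ 6.e-04 -0.e+00 -1.e+00] w 0.0152 F [ 0.06 -0.42  4.71] q [-0.01  0.11 -0.2   1.26 -0.    1.62]
units [-0.028 -0.017  0.036] twist 0.05
```

View pics/s7.png

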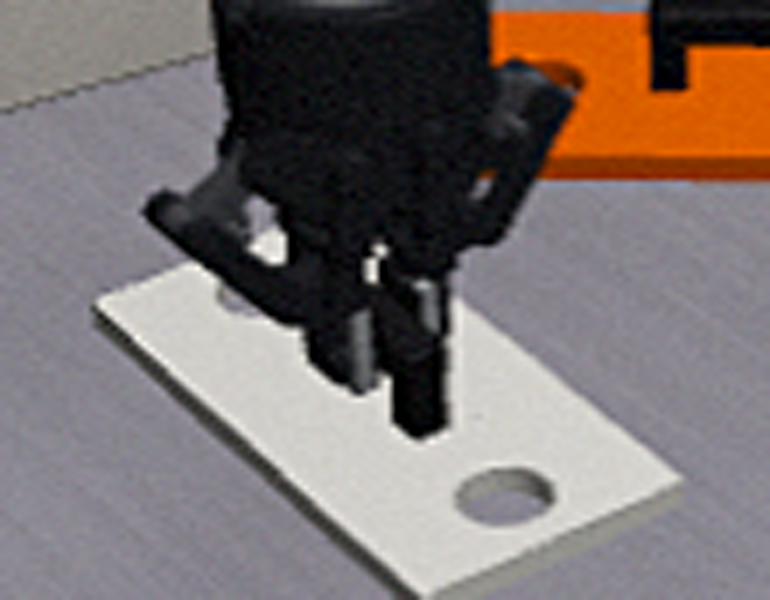

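Now the fingers hold the bar well, with their tips below its underside. I lift 160 mm.

Call:
{"method": "carry_out", "body": {"delta_pos": [[0,0,-0.1],[0,0,-0.3],[0,0,-0.6],[0,0,-0.95],[0,0,-1.3],[0,0,-1.65],[0,0,-2.0],[0,0,-2.35],[0,0,-2.7],[0,0,-3.0],[0,0,-3.2],[0,0,-3.2]], "twist": [0,0,0,0,0,0,0,0,0,0,0,0]}}

```text
time_s: 9.45
eef_pos: [0.5514, -0.0061, 0.1565]
orientation: [3.139, -0.0, 1.512]
ft_force: [0.3, -0.1, -5.3]
width: 0.0151
```

```bash
python3 -c "
from h import *
go((.5509-.0494,-.0062-.3042,.155),-10.75)
im=ctrl.grab_frame('scene');cv2.imwrite('pics/s8.png',im)
"
```

```text
t 9.45 pos [ 0.5514 -0.0061  0.1565] yang -3.35 z [ 0.0027 -0.     -1.    ] w 0.0151 F [ 0.33 -0.14 -5.25] q [-0.01  0.07  0.07  1.57  0.    1.62]
units [-6.133 -0.64   0.028] twist 1.48
```

View pics/s8.png

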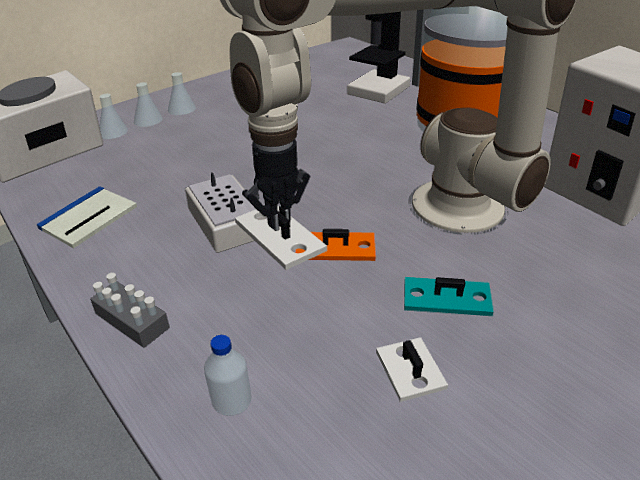

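The cover hangs level in the grip, its plate around (281,237). The short cover is untouched at (411,367). I carry it over the heater.

Call:
{"method": "carry_out", "body": {"delta_pos": [[-0.15,-0.02,0],[-0.45,-0.05,0],[-0.9,-0.1,0],[-1.4,-0.15,0],[-1.95,-0.2,0],[-2.5,-0.25,0],[-3.05,-0.3,0],[-3.6,-0.37,0],[-4.15,-0.43,0],[-4.65,-0.48,0],[-5.1,-0.53,0],[-5.5,-0.57,0]], "twist": [0.03,0.1,0.2,0.3,0.45,0.6,0.75,0.9,1.05,1.2,1.3,1.4]}}

```text
time_s: 10.7
eef_pos: [0.5048, -0.2811, 0.1537]
orientation: [-3.14, -0.0, 1.388]
ft_force: [0.0, 0.2, -3.6]
width: 0.0149
```

```bash
python3 -c "
from h import *
go((.5509-.0494,-.0062-.3042,.155),-10.75)"
```

```text
t 10.7 pos [ 0.5048 -0.2811  0.1537] yang -10.46 z [-1.3e-03  3.0e-04 -1.0e+00] w 0.0149 F [ 0.02  0.24 -3.64] q [-0.51  0.14  0.14  1.57 -0.    1.25]
units [-0.587  0.042 -0.026] twist 0.057
```

Call:
{"method": "carry_out", "body": {"delta_pos": [[-0.25,0.02,0],[-0.45,0.03,0],[-0.59,0.04,0],[-0.59,0.04,0],[-0.59,0.04,0],[-0.59,0.04,0]], "twist": [0.02,0.05,0.06,0.06,0.06,0.06]}}

```text
time_s: 11.3
eef_pos: [0.503, -0.3078, 0.1546]
orientation: [3.142, -0.0, 1.386]
ft_force: [-0.1, 0.8, -4.1]
width: 0.0153
```

```bash
python3 -c "
from h import *
go((.5509-.0494,-.0062-.3042,.155),-10.75)
im=ctrl.grab_frame('scene');cv2.imwrite('pics/s9.png',im[100:300,120:320].repeat(3,0).repeat(3,1));cv2.imwrite('pics/s9r.png',im)
im=ctrl.grab_frame('top');cv2.imwrite('pics/t9.png',im)
"
```

```text
t 11.3 pos [ 0.503  -0.3078  0.1546] yang -10.6 z [ 1.e-04  1.e-04 -1.e+00] w 0.0153 F [-0.08  0.84 -4.12] q [-0.55  0.17  0.18  1.58  0.    1.21]
units [-0.057 -0.021 -0.009] twist 0.03
```

View pics/s9.png

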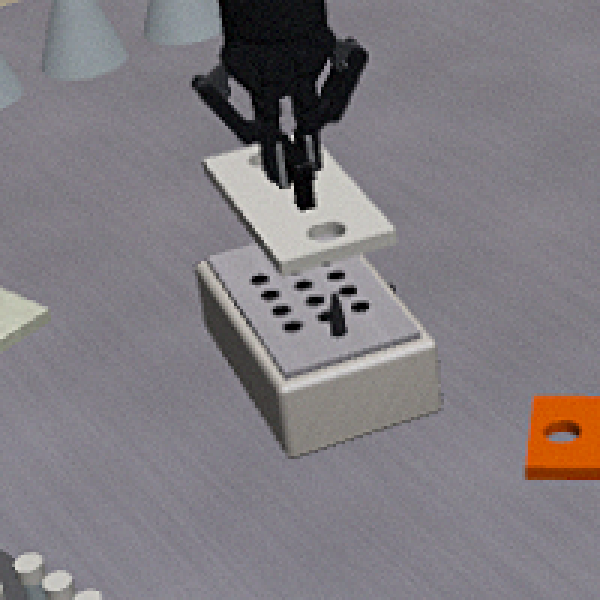

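View pics/t9.png

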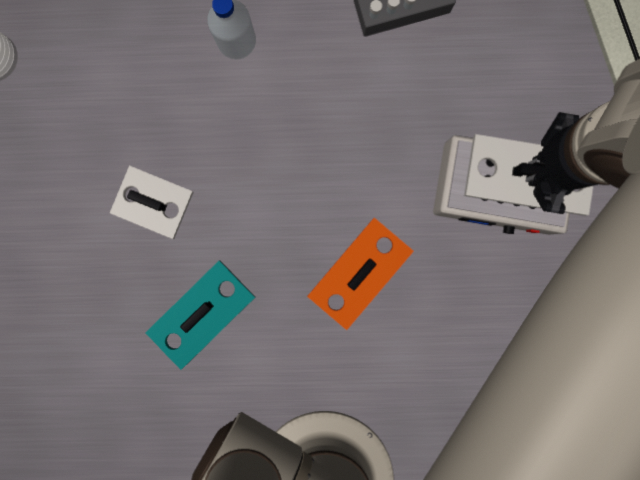

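The cover hangs over the heater. Both pictures show the near hole, at scene (325,232) in the crop and top (487,167). I measure the plate in both views.

```bash
python3 - <<'E'
from h import *
im=cv2.imread('pics/s9r.png');
cv2.imwrite('pics/a.png',cv2.resize(im[140:195,180:260],None,fx=9,fy=9,interpolation=cv2.INTER_CUBIC))
im=cv2.imread('pics/t9.png')
cv2.imwrite('pics/b.png',cv2.resize(im[120:240,430:600],None,fx=4.5,fy=4.5,interpolation=cv2.INTER_CUBIC))
E
```

```text
(no output)
```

View pics/a.png

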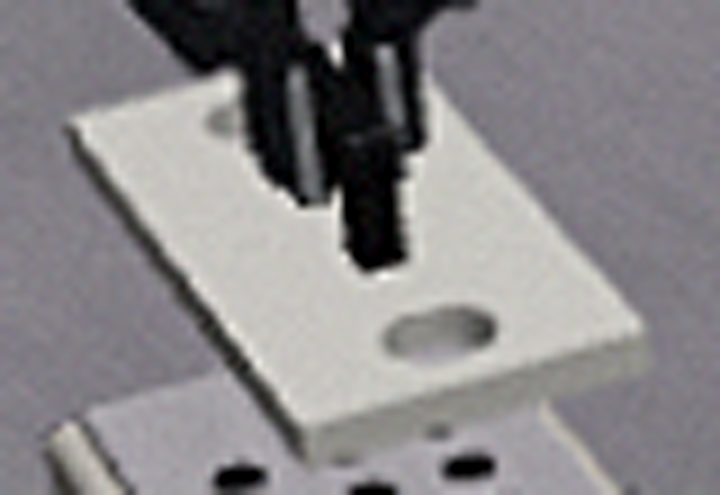

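View pics/b.png

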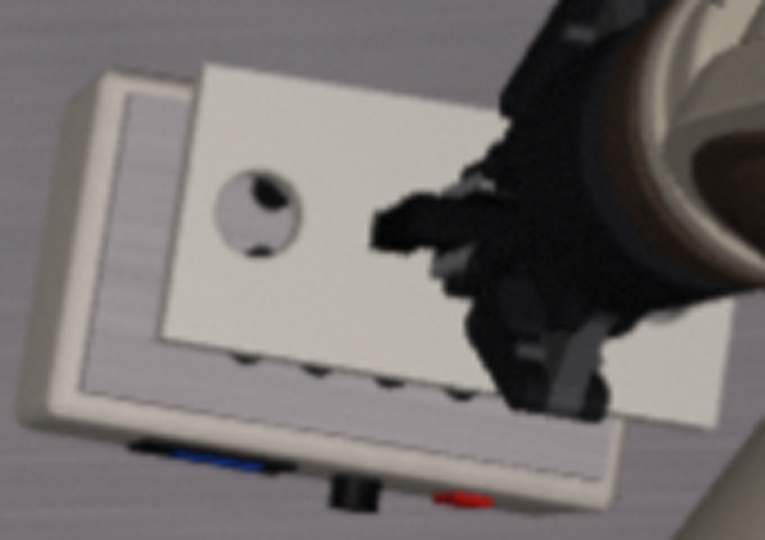

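```bash
python3 - <<'E'
from h import *
def back(c,s,o): return (np.array(c,float)+.5)/s-.5+np.array(o)
S=back([(303,432),(645,328),(440,333),(70,122)],9,(180,140)); T=back([(207,65),(160,338),(258,213),(717,428)],4.5,(430,120))
def ray(n,uv):
    a=cast(n,uv,1e-6);K,d,e,R=cam(n);v=a-e;return e,v/np.linalg.norm(v,axis=1)[:,None]
e1,v1=ray('scene',S);e2,v2=ray('top',T)
for i,nm in enumerate(['++','-+','hole']):
    A=np.c_[v1[i],-v2[i]];t=np.linalg.lstsq(A,e2-e1,rcond=None)[0]
    p,q=e1+t[0]*v1[i],e2+t[1]*v2[i];print(nm,((p+q)/2).round(4),'gap',np.linalg.norm(p-q).round(4))
for z in (.165,.172,.178):
    a=cast('scene',S,z)[:,:2];b=cast('top',T,z)[:,:2]
    print(z,'scene ++,-+,hole,+-',a.round(4).tolist(),'len',np.linalg.norm(a[0]-a[3]).round(4),np.linalg.norm(a[0]-a[1]).round(4))
    print('   ctr',((a[1]+a[3])/2).round(4),'ang',np.degrees(np.arctan2(*(a[0]-a[3])[::-1])).round(2))
    print('  top',b.round(4).tolist(),'ctr',((b[0]+b[3])/2).round(4),'len',np.linalg.norm(b[1]-b[3]).round(4),np.linalg.norm(b[0]-b[1]).round(4),'ang',np.degrees(np.arctan2(*(b[1]-b[3])[::-1])).round(2))
E
```

```text
++ [ 0.5629 -0.2296  0.1705] gap 0.0008
-+ [ 0.4754 -0.2122  0.1722] gap 0.0031
hole [ 0.5146 -0.2445  0.1719] gap 0.0017
0.165 scene ++,-+,hole,+- [[0.5589, -0.2383], [0.4698, -0.2243], [0.5093, -0.2559], [0.5256, -0.4167]] len 0.1816 0.0902
   ctr [ 0.4977 -0.3205] ang 79.4
  top [[0.5637, -0.2309], [0.4748, -0.213], [0.5149, -0.246], [0.4416, -0.3928]] ctr [ 0.5026 -0.3119] len 0.1828 0.0906 ang 79.53
0.172 scene ++,-+,hole,+- [[0.5641, -0.2279], [0.476, -0.214], [0.5151, -0.2453], [0.5311, -0.4044]] len 0.1796 0.0892
   ctr [ 0.5036 -0.3092] ang 79.4
  top [[0.5622, -0.2289], [0.4742, -0.2112], [0.5139, -0.2439], [0.4412, -0.3894]] ctr [ 0.5017 -0.3092] len 0.1813 0.0898 ang 79.53
0.178 scene ++,-+,hole,+- [[0.5686, -0.2189], [0.4813, -0.2052], [0.52, -0.2362], [0.5359, -0.3937]] len 0.1778 0.0884
   ctr [ 0.5086 -0.2995] ang 79.4
  top [[0.561, -0.2272], [0.4736, -0.2096], [0.513, -0.2421], [0.4409, -0.3865]] ctr [ 0.501  -0.3069] len 0.1799 0.0892 ang 79.53
```

The plate is level (corners at z 0.171 to 0.172), at 79.5° against the pins' 79.1°, and needs about (-2, -3) mm. I correct that and start down.

Call:
{"method": "carry_out", "body": {"delta_pos": [[-0.06,-0.03,0],[-0.06,-0.03,0.1],[-0.06,-0.03,0.25],[-0.06,-0.03,0.4],[-0.06,-0.03,0.55],[-0.06,-0.03,0.7],[-0.06,-0.03,0.85],[-0.06,-0.03,1.0],[-0.06,-0.03,1.1],[-0.06,-0.03,1.15],[-0.06,-0.03,1.15]], "twist": [0.06,0.06,0.06,0.06,0.06,0.06,0.06,0.06,0.06,0.06,0.06]}}

```text
time_s: 12.5
eef_pos: [0.5007, -0.311, 0.0967]
orientation: [-3.141, -0.0, 1.38]
ft_force: [0.4, 0.0, -4.2]
width: 0.0151
```

```bash
python3 - <<'E'
from h import *
go((.501,-.312,.0745),-10.75)
im=ctrl.grab_frame('scene')
cv2.imwrite('pics/c.png',cv2.resize(im[150:240,175:275],None,fx=6,fy=6,interpolation=cv2.INTER_CUBIC))
im=ctrl.grab_frame('top')
cv2.imwrite('pics/d.png',cv2.resize(im[120:240,430:600],None,fx=4,fy=4,interpolation=cv2.INTER_CUBIC))
E
```

```text
t 12.5 pos [ 0.5007 -0.311   0.0967] yang -10.95 z [-4.e-04  3.e-04 -1.e+00] w 0.0151 F [ 0.42  0.03 -4.16] q [-0.56  0.17  0.06  1.47  0.    1.21]
units [-0.019  0.01   0.443] twist -0.04
```

View pics/c.png

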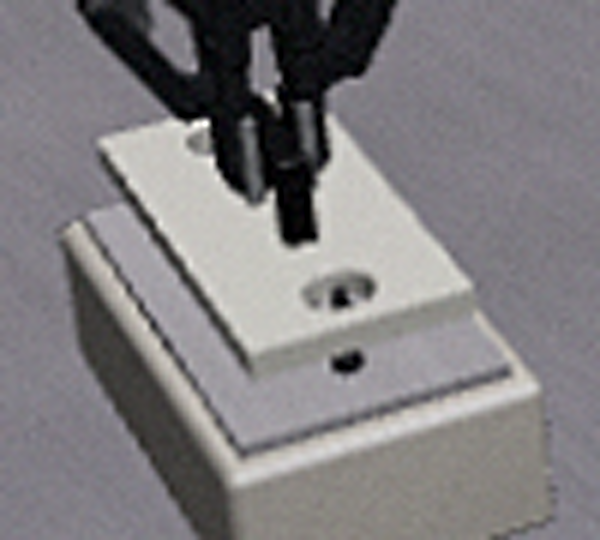

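View pics/d.png

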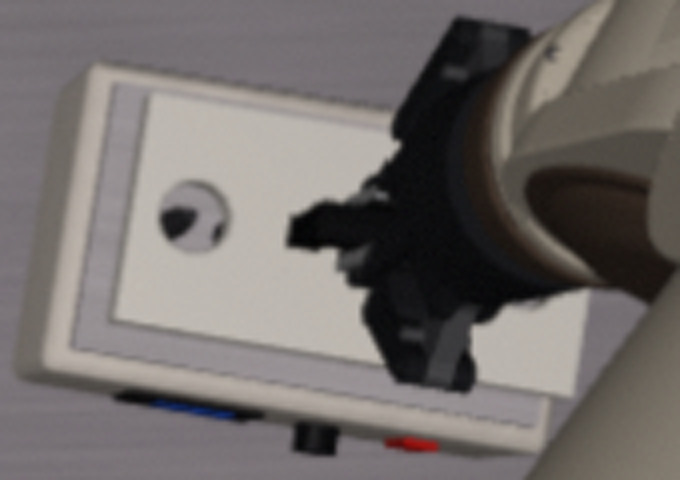

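The pin comes up in the middle of the near hole, at (342,295) in the scene crop. I go on down gently.

Call:
{"method": "carry_out", "body": {"delta_pos": [[0,0,0.05],[0,0,0.11],[0,0,0.17],[0,0,0.23],[0,0,0.29],[0,0,0.34],[0,0,0.38],[0,0,0.41],[0,0,0.43],[0,0,0.43]], "twist": [0,0,0,0,0,0,0,0,0,0]}}

```text
time_s: 13.6
eef_pos: [0.5008, -0.311, 0.0754]
orientation: [-3.141, -0.0, 1.38]
ft_force: [0.2, -0.2, -5.5]
width: 0.0148
```

```bash
python3 - <<'E'
from h import *
go((.501,-.312,.0745),-10.75)
im=ctrl.grab_frame('scene')
cv2.imwrite('pics/e.png',cv2.resize(im[150:240,175:275],None,fx=6,fy=6,interpolation=cv2.INTER_CUBIC))
E
```

```text
t 13.6 pos [ 0.5008 -0.311   0.0754] yang -10.95 z [-1.e-04  1.e-04 -1.e+00] w 0.0148 F [ 0.17 -0.16 -5.52] q [-0.56  0.17  0.02  1.42  0.    1.21]
units [-0.018  0.008  0.018] twist -0.04
```

View pics/e.png

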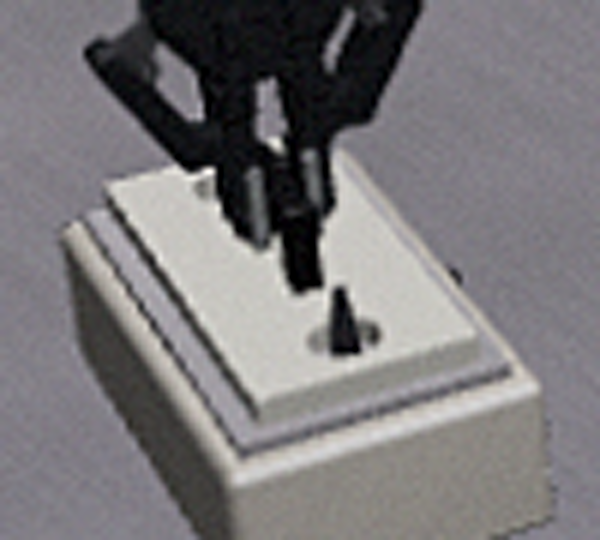

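The pin stands through the near hole at (342,320). The weight is still on the wrist, so I ease down by about a millimetre per row until it touches.

Call:
{"method": "carry_out", "body": {"delta_pos": [[0,0,0.01],[0,0,0.02],[0,0,0.03],[0,0,0.04],[0,0,0.04],[0,0,0.04]], "twist": [0,0,0,0,0,0]}}

```text
time_s: 14.25
eef_pos: [0.501, -0.3111, 0.0748]
orientation: [3.14, 0.0, 1.38]
ft_force: [-3.8, 2.2, 5.4]
width: 0.0148
```

```bash
python3 - <<'E'
from h import *
go((.501,-.312,.0745),-10.75)
im=ctrl.grab_frame('scene')
cv2.imwrite('pics/f.png',cv2.resize(im[150:240,175:275],None,fx=6,fy=6,interpolation=cv2.INTER_CUBIC))
E
```

```text
t 14.25 pos [ 0.501  -0.3111  0.0748] yang -10.95 z [ 1.1e-03 -7.0e-04 -1.0e+00] w 0.0148 F [-3.8   2.22  5.44] q [-0.56  0.17  0.02  1.42 -0.    1.21]
units [-0.017  0.004  0.006] twist -0.04
```

View pics/f.png

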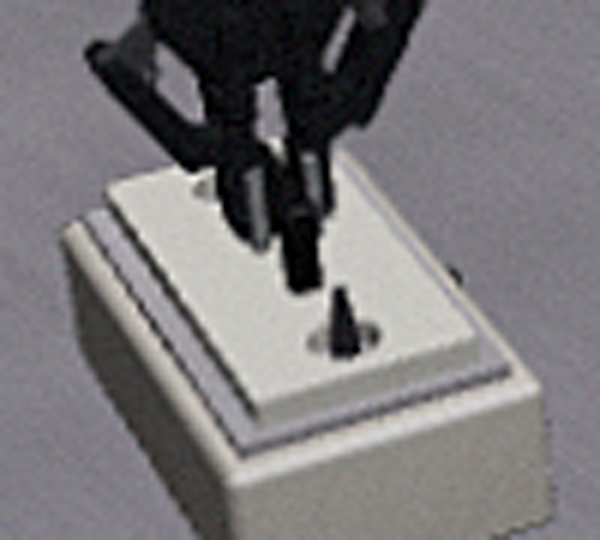

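The force has changed from -5.5 N to +5.4 N, so the cover rests on the heater. I release it and rise.

Call:
{"method": "carry_out", "body": {"delta_pos": [[0,0,0],[0,0,0],[0,0,0],[0,0,0],[0,0,0],[0,0,0],[0,0,0],[0,0,-0.1],[0,0,-0.3],[0,0,-0.6],[0,0,-1.0],[0,0,-1.5]], "twist": [0,0,0,0,0,0,0,0,0,0,0,0], "hand": 1}}

```text
time_s: 15.5
eef_pos: [0.5007, -0.311, 0.15]
orientation: [-3.142, -0.0, 1.38]
ft_force: [-1.1, -0.2, 0.1]
width: 0.0853
```

Call:
{"method": "carry_out", "body": {"delta_pos": [[0.3,0,-0.4],[0.8,0,-0.8],[1.4,0,-1.2],[2.1,0,-1.2],[2.8,0,-1.2],[3.4,0,-1.2],[3.9,0,-1.2],[4.2,0,-1.2],[4.3,0,-1.2],[4.3,0,-1.2],[4.3,0,-1.2]], "twist": [0,0,0,0,0,0,0,0,0,0,0]}}

```text
time_s: 16.6
eef_pos: [0.5416, -0.1008, 0.2087]
orientation: [3.141, 0.0, 1.379]
ft_force: [-0.0, -0.8, 1.1]
width: 0.0854
```

```bash
python3 - <<'E'
from h import *
go((.501,-.312,.0745),-10.75)
im=ctrl.grab_frame('scene')
cv2.imwrite('pics/g.png',im)
cv2.imwrite('pics/g2.png',cv2.resize(im[150:240,175:275],None,fx=6,fy=6,interpolation=cv2.INTER_CUBIC))
im=ctrl.grab_frame('top')
cv2.imwrite('pics/h.png',im)
E
```

```text
t 16.6 pos [ 0.5416 -0.1008  0.2087] yang -10.99 z [ 0.e+00 -3.e-04 -1.e+00] w 0.0854 F [-0.04 -0.81  1.15] q [-0.18  0.09  0.19  1.67 -0.    1.58]
units [-4.301  0.008  2.684] twist -0.047
```

View pics/g2.png

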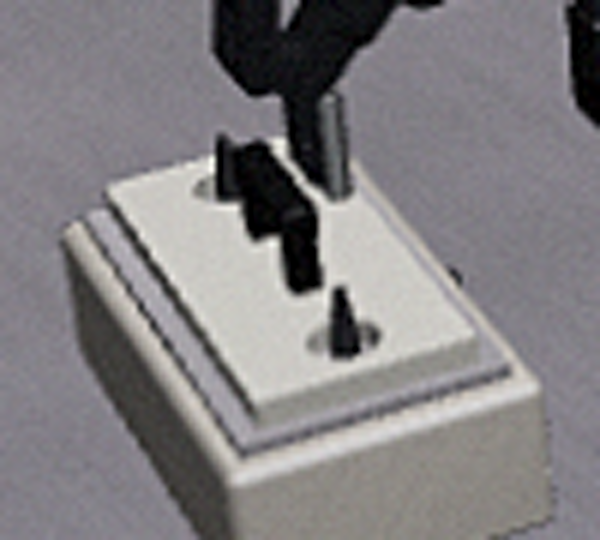

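View pics/h.png

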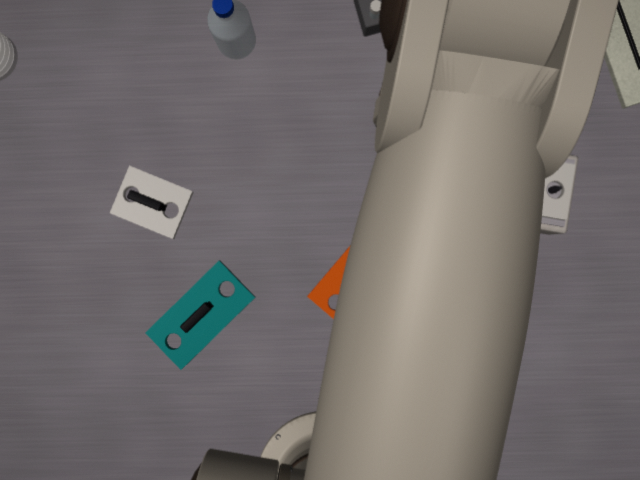

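Both pins stand up through the holes, at (225,165) and (342,320) in the crop. The gripper is clear and the short cover is still at (150,202) in the top view. One numeric check on height and position before handing in.

```bash
python3 - <<'E'
from h import *
c=(np.array([(258,402),(474,338),(106,186)],float)+.5)/6-.5+[175,150]
for z in (.086,.092,.098):
    a=cast('scene',c,z)[:,:2];print(z,'len',np.linalg.norm(a[0]-a[2]).round(4),np.linalg.norm(a[0]-a[1]).round(4),'ctr',((a[1]+a[2])/2).round(4),'ang',np.degrees(np.arctan2(*(a[0]-a[2])[::-1])).round(2))
print(ctrl.hand_in())
E
```

```text
0.086 len 0.1806 0.0874 ctr [ 0.4971 -0.3221] ang 79.3
0.092 len 0.1791 0.0867 ctr [ 0.5015 -0.3134] ang 79.3
0.098 len 0.1776 0.0859 ctr [ 0.506  -0.3048] ang 79.3
the job is handed in; nothing more can be done
None
```

The long cover is on the heater, with both pins through its holes. I gripped it by its handle, carried it over and lowered it level until it touched. I then let go, rose clear and handed in at about 17 s; no verdict is reported.

**Last checks:**
- **Seating:** the final scene picture shows both pins up through the holes. Before release, the vertical wrist force went from -5.5 N to +5.4 N as the cover came to rest.
- **Position:** at the seated height, the cover's centre measures (0.5015, -0.313), within about 2 mm of the heater seat. Its angle is 79.3° against the pins' 79.1°.
- **Height:** this was not measured separately. At the assumed seated height the plate measures 179 by 87 mm, so its length fits the 180 mm nominal and its width reads about 3 mm short.
- **Surroundings:** the gripper is well away from everything. The short cover is at the same pixel as at the start, (150,202) in the top view. The turquoise look-alike has not moved; the arm hid part of the orange one in the last top picture.

**What disagreed:** the reported TCP height put the fingertips about 30 mm lower than the camera did, and my first closing shut on nothing above the handle. I lowered by camera, then regripped once more 9 mm deeper for a better hold on the bar. I never found the cause of the height difference.

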